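# Photograph the dish: three keys in order

### The arm

A 7-joint arm with a two-finger parallel gripper is mounted at the origin on the work surface. World frame = base frame: x ahead of the robot, y to its left, z up, the work surface at z = 0. Lengths are in m, angles in rad, forces in N, time in s.
With the tool pointing down it reaches from about 0.375 to 0.925 m from the base axis. Payload 3.1 kg.
Tool frame: the origin (TCP) lies between the finger pads; the fingertips stand ctrl.tcp_to_tips ahead of it and the grasp point (between the pads) lies 6 mm ahead of it (ctrl.tcp_to_tips is the distance from the TCP to the fingertips, in m); z points along the fingers, y is the line along which they close (so a half turn about z gives the same grasp; the last joint's range is limited). The gripper opens to 85 mm and grips with 20 to 120 N. Pads are 22 mm wide; open, the fingers measure 114 mm over their backs; the gripper's body (76 mm by 85 mm) begins 54 mm behind the grasp point. The pads swing forward as they close: fully open they stand 13 mm farther back than shut.
Start: joints at [1.204, 0.383, 0.044, 1.598, -0.018, 1.161, -0.05], TCP at [0.173, -0.627, 0.23] pointing down, gripper open.
Joint ranges: [-2.61, 2.61], [-0.41, 2.15], [-1.48, 1.57], [0, 2.5], [-1.57, 4.71], [0.05, 1.97], [-2.85, 2.85]. Speed limits (rad/s): [2.79, 2.79, 3.14, 3.14, 3.14, 3.14, 3.14].

### API

Orientations are given as a unit quaternion [w, x, y, z].
In Python, from cell import ctrl, vision gives the robot as it stands.
- The arm moves only by the tool play_rows, never from a script. Its argument "deltas" is a list of rows, each an object with "xyz": the shift along the world's x, y, z in units of 250 mm (1.0 is 250 mm), a list of three; "yaw": the turn about the world's z in units of pi rad (1.0 is pi rad); "hand": the finger opening in mm, from 0 to 85.4. In form: [{"xyz": [tx, ty, tz], "yaw": yaw, "hand": hand}, ...]. A call has exactly 5 rows; each row shifts and turns the commanded pose from where the row before left it; what a row does not reach is not made up. A row lasts 1/10 s, in which the tool goes at most 50 mm and 8.59 degrees, less where a joint would pass 70% of its speed; a pose out of reach is approached as far as the arm can. A call with a number of a shift or a turn outside -1 to 1 is refused whole. A call with a gripper value outside its range is refused whole. The fingers move at their own pace and stop on an object; the grip force is fixed at half the most. Time passes only in rows, so rows that do not move let the fingers close, or fill a call up. It gives the time, the measured TCP pose, the force, the opening and the grip force at its end, in the units of the state.
- ctrl.observe(): the state, without advancing time (a new reading comes with each control period).
- vision.camera(name): name is "side" or "top" or "wrist"; returns the picture (400x640x3 uint8, blue, green, red); there is no depth.
- vision.calibration(name): a dict with "camera_matrix" (3x3 intrinsics, pixels), "extrinsics" (4x4, takes a point from world to camera coordinates). Camera axes: x right, y up, looking along -z (the intrinsics and any distortion apply to the point x, -y, -z); pixel columns grow to the right and rows downward; lengths in m; the calibration is good to about 2 mm. A picture is of the moment at which its call begins: read the wrist's pose just before it. calibration takes no time and is no camera call; for the wrist camera it gives the pose at the moment of the call.
- ctrl.hand_in(): hands the job in; it is judged then, once.
The state is a dict: "t": time; "q": joint angles; "qd": joint speeds; "joint_efforts": joint torques, N m; "tcp_pos": TCP position; "ee_rot": TCP orientation; "force": force on the tool from outside, world axes, zero at the start; "wrist_torque": the same for the moment, N m; "gripper_width": finger opening in m; "gripper_force": force on a finger pad.
Only numpy, scipy, OpenCV 4.12 (cv2) and the standard library are available. Lean on these libraries where they do the work, as an engineer would, in place of code of your own. Each camera call takes 0.05 s, during which the arm holds its last target. There are 200 camera calls.

### The job

Take and save the microscope picture from the bench's four key pods: press the yellow key (lamp) fully home (it stays down), then the blue key (picture), then the green key (save), each gently from above. Leave the pods where they stand, do not pick anything up, and do not touch the pod with the red key or the other things on the bench; finish clear of everything.

Things in the scene. Friction and masses are not known exactly. Their poses are not given: they have to be found in the camera images.
- lamp_pod: key pod with the yellow key (switches on the microscope's lamp): loose white plastic box on rubber feet, 64 x 64 mm, 26 mm high, about 0.45 kg; origin at the centre of its underside, on the bench; z up. The round key stands in the middle of its top. It stands upright; its key is only to be pressed, the pod not moved.
- lamp_key_top (a point): centre of the top face of the yellow key, a flat round disc 32 mm across that stands 14 mm proud of its pod (40 mm above the bench when up); the top is a rubber cap that gives 1 mm per 3 N (4 mm at most) and springs back; the point goes down with the key
- lamp_key (a joint): how far the yellow key is pushed down, m: 0 = up (so at the start), 0.008 = at its stop. It moves straight down against about 3 N of friction, has no return spring and stays where it is left (the rubber cap on it gives way by about 1 mm more while it is pushed); it counts as pressed beyond 0.006
- shutter_pod: key pod with the blue key (takes the picture): loose white plastic box on rubber feet, 64 x 64 mm, 26 mm high, about 0.45 kg; origin at the centre of its underside, on the bench; z up. The round key stands in the middle of its top. It stands upright; its key is only to be pressed, the pod not moved.
- shutter_key_top (a point): centre of the top face of the blue key, a flat round disc 32 mm across that stands 14 mm proud of its pod (40 mm above the bench when up); the top is a rubber cap that gives 1 mm per 3 N (4 mm at most) and springs back; the point goes down with the key
- shutter_key (a joint): how far the blue key is pushed down, m: 0 = up (so at the start), 0.008 = at its stop. It moves straight down against about 3 N of friction, has no return spring and stays where it is left (the rubber cap on it gives way by about 1 mm more while it is pushed); it counts as pressed beyond 0.006
- save_pod: key pod with the green key (saves the picture): loose white plastic box on rubber feet, 64 x 64 mm, 26 mm high, about 0.45 kg; origin at the centre of its underside, on the bench; z up. The round key stands in the middle of its top. It stands upright; its key is only to be pressed, the pod not moved.
- save_key_top (a point): centre of the top face of the green key, a flat round disc 32 mm across that stands 14 mm proud of its pod (40 mm above the bench when up); the top is a rubber cap that gives 1 mm per 3 N (4 mm at most) and springs back; the point goes down with the key
- save_key (a joint): how far the green key is pushed down, m: 0 = up (so at the start), 0.008 = at its stop. It moves straight down against about 3 N of friction, has no return spring and stays where it is left (the rubber cap on it gives way by about 1 mm more while it is pushed); it counts as pressed beyond 0.006
- delete_pod: key pod with the red key (deletes the picture; to be left alone): loose white plastic box on rubber feet, 64 x 64 mm, 26 mm high, about 0.45 kg; origin at the centre of its underside, on the bench; z up. The round key stands in the middle of its top. It stands upright, and is not to be touched.
- delete_key_top (a point): centre of the top face of the red key, a flat round disc 32 mm across that stands 14 mm proud of its pod (40 mm above the bench when up); the top is a rubber cap that gives 1 mm per 3 N (4 mm at most) and springs back; the point goes down with the key
- delete_key (a joint): how far the red key is pushed down, m: 0 = up (so at the start), 0.008 = at its stop. It moves straight down against about 3 N of friction, has no return spring and stays where it is left (the rubber cap on it gives way by about 1 mm more while it is pushed); it counts as pressed beyond 0.006
- dish: bystander: closed glass culture dish, round, 90 mm across, 16 mm high, loose; origin at the centre of its underside
- jar: bystander: small specimen jar with orange cap, 42 mm across, 62 mm high, loose; origin at the centre of its underside
- slide_box: bystander: grey slide box with clear lid, 36 x 84 mm (long side along its y), 27 mm high, loose; origin at the centre of its underside
- forceps: bystander: steel forceps lying flat, about 125 mm long along its x, 20 mm wide, 7 mm high, loose; origin on the bench near its middle
Mind the look-alikes: they are no part of the job. What is shaped like the lamp_pod but pink is not meant.

How it is judged:
By the outcome, as a careful person would: the job done as asked, in the order asked, and still so for the second after the job is handed in, with the robot touching nothing.
It also fails if it takes over 51 s, if anything falls off the work surface, if the arm or the gripper's body presses on something with over 40 N, if the wrist force passes 120 N, or if a joint passes its speed limit or range.

## Working session

There is one attempt and no reset: what is moved stays moved. The work goes in short steps, Python scripts to look and compute and a tool call to move; the robot and the scene stay as the last step left them, time stands still between calls to the robot, and variables do not carry over. Pictures are saved under pics/ and viewed, at most 10 in all, crops included, and the job is handed in when it is done.

Besides the shell and the picture viewer there is one more tool, called after ">>>" by a JSON object that holds its "op" and its "data". play_rows: Moves the arm, as the interface text tells. Shifts and turns lie within -1 to 1; 1 stands for 250 mm of shift or pi rad of turn. Its arguments: {"type":"object","properties":{"deltas":{"type":"array"}},"required":["deltas"]}

```bash
mkdir -p pics; python3 - <<'E'
from cell import ctrl, vision
import cv2
print(ctrl.observe(), ctrl.tcp_to_tips)
for n in("top","side"):
    cv2.imwrite(f"pics/{n}0.png",vision.camera(n)); print(vision.calibration(n))
E
```

```text
{'t': 0.0, 'q': array([ 1.2042149 ,  0.3838527 ,  0.04382632,  1.59960481, -0.01792755,
        1.16121607, -0.04988932]), 'qd': array([-0.00141953, -0.00016902, -0.00117411,  0.0001963 ,  0.00080924,
        0.00109699,  0.00080117]), 'joint_efforts': array([-2.03050363e-04, -4.33460641e+01,  1.02450393e+00, -2.49510884e+01,
        1.05142951e-02,  1.14282998e-02,  3.36401520e-06]), 'tcp_pos': array([ 0.17236001, -0.62572682,  0.22866134]), 'ee_rot': array([-1.32307908e-03,  9.90976493e-01,  1.34029040e-01, -2.37985042e-04]), 'force': array([ 0.84665003, -0.21808696,  0.09484522]), 'wrist_torque': array([-0.05979734,  0.00539905, -0.05554053]), 'gripper_force': 0.0, 'gripper_width': 0.08496613710036562} 0.025
{'camera_matrix': array([[394.30825388,   0.        , 325.56224301],
       [  0.        , 394.30825388, 197.88837924],
       [  0.        ,   0.        ,   1.        ]]), 'extrinsics': array([[-0.00424088, -0.99996827, -0.00674314, -0.03665976],
       [ 0.99445663, -0.00492577,  0.10503215, -0.62542748],
       [-0.10506203, -0.00626033,  0.99444597, -0.93519457],
       [ 0.        ,  0.        ,  0.        ,  1.        ]])}
{'camera_matrix': array([[440.36630448,   0.        , 322.79037816],
       [  0.        , 440.36630448, 204.65566542],
       [  0.        ,   0.        ,   1.        ]]), 'extrinsics': array([[ 0.97368338, -0.22757934,  0.01217844, -0.63638155],
       [ 0.10333182,  0.4884644 ,  0.86644392, -0.09159843],
       [-0.20313347, -0.84238362,  0.49912586, -0.96007913],
       [ 0.        ,  0.        ,  0.        ,  1.        ]])}
```

View pics/top0.png

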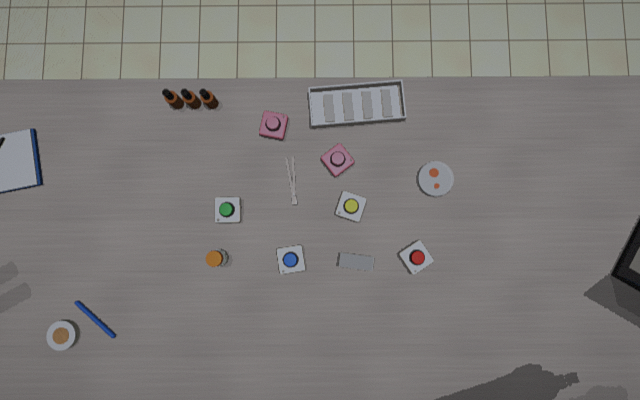

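View pics/side0.png

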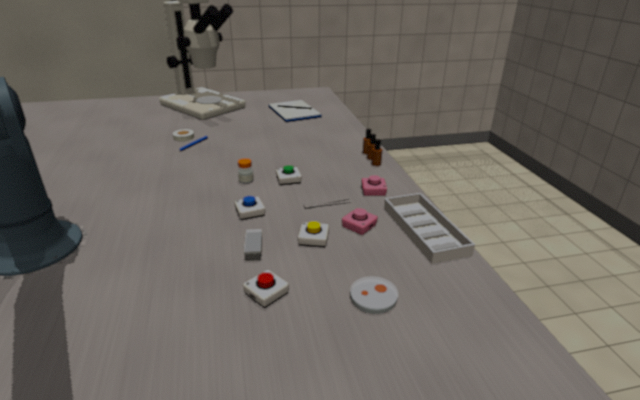

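The top view shows the yellow key at (351,206), blue at (290,260), green at (227,209) and red at (417,257). The look-alikes are the pink pods at (273,124) and (338,159), to be left alone. By the description I choose the white pods with yellow, blue and green keys, and will check them in a close crop.

```bash
cat > h.py <<'E'
import cv2, numpy as np
from cell import vision
def ray(name,u,v):
    c=vision.calibration(name);K=c["camera_matrix"];E=c["extrinsics"];R=E[:3,:3]
    d=np.linalg.inv(K)@[u,v,1]; d=R.T@(d*[1,-1,-1]); return -R.T@E[:3,3],d
def onz(name,u,v,z):
    o,d=ray(name,u,v); return o+d*(z-o[2])/d[2]
def tri(rs):
    A=0;b=0
    for o,d in rs:
        d=d/np.linalg.norm(d);P=np.eye(3)-np.outer(d,d);A=A+P;b=b+P@o
    return np.linalg.solve(A,b)
def blob(im,c,near,r=14,smin=110,dh=12):
    h=cv2.cvtColor(im,cv2.COLOR_BGR2HSV).astype(int)
    m=(abs(h[...,0]-c)<dh)&(h[...,1]>smin)
    yy,xx=np.nonzero(m); k=np.hypot(xx-near[0],yy-near[1])<r
    return xx[k].mean(),yy[k].mean(),k.sum()
E
python3 - <<'E'
from h import *
t=cv2.imread("pics/top0.png");s=cv2.imread("pics/side0.png")
for n,c,a,b in(("yellow",29,(351,206),(314,228)),("blue",110,(290,260),(250,201)),("green",65,(227,209),(288,170)),("red",0,(417,257),(266,281))):
    p=blob(t,c,a);q=blob(s,c,b)
    print(n,np.round(p,1),np.round(q,1),onz("top",*p[:2],.04).round(4),onz("side",*q[:2],.04).round(4),tri([ray("top",*p[:2]),ray("side",*q[:2])]).round(4))
for n,u,v in(("jar",214,259),("dish",436,179),("slide",356,261),("pink1",273,124),("pink2",338,159),("forc",292,180)):print(n,onz("top",u,v,.03).round(3))
cv2.imwrite("pics/crop.png",cv2.resize(t[145:285,200:440],None,fx=3.3,fy=3.3,interpolation=cv2.INTER_CUBIC))
E
```

```text
yellow [350.8 205.5 137. ] [313.3 226.7 143. ] [ 0.6057 -0.1009  0.04  ] [ 0.6057 -0.1111  0.04  ] [ 0.607  -0.1014  0.0336]
blue [289.9 259.4 147. ] [248.9 200.7  97. ] [0.4766 0.0465 0.04  ] [0.4775 0.0351 0.04  ] [0.4772 0.0471 0.0334]
green [225.9 209.1 139. ] [288.  169.1  61. ] [0.5983 0.203  0.04  ] [0.5987 0.1922 0.04  ] [0.5997 0.2044 0.0342]
red [417.1 257.  139. ] [265.2 279.8 204. ] [ 0.481  -0.2583  0.04  ] [ 0.4812 -0.2688  0.04  ] [ 0.4813 -0.2599  0.0327]
jar [0.478 0.232 0.03 ]
dish [ 0.671 -0.312  0.03 ]
slide [ 0.472 -0.113  0.03 ]
pink1 [0.813 0.092 0.03 ]
pink2 [ 0.723 -0.071  0.03 ]
forc [0.67  0.043 0.03 ]
```

View pics/crop.png

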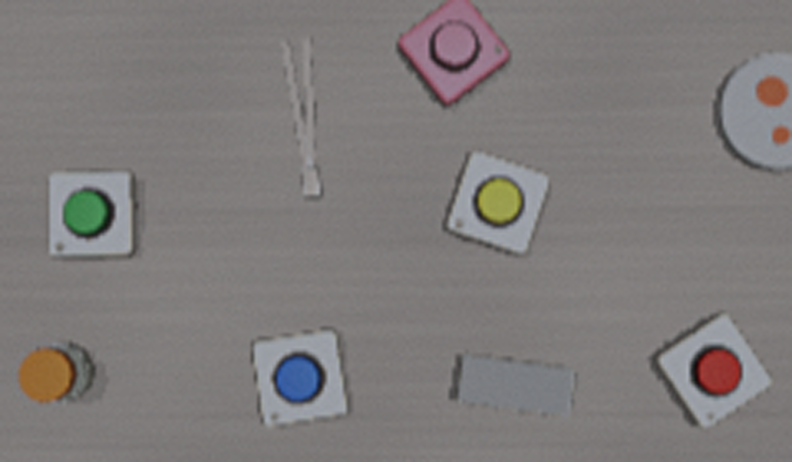

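The crop confirms three white pods: yellow (498,201), blue (298,378) and green (88,212) in crop pixels. The neighbour at (455,45) is the pink look-alike. Key positions come out consistent with a 40 mm top: yellow (0.606,-0.101), blue (0.477,0.047), green (0.598,0.203). Now to close the fingers and travel high.

>>> {"op": "play_rows", "data": {"deltas": [{"xyz": [0.06, 0.07, 0], "yaw": 0, "hand": 0}, {"xyz": [0.12, 0.14, 0], "yaw": 0, "hand": 0}, {"xyz": [0.12, 0.14, 0], "yaw": 0, "hand": 0}, {"xyz": [0.12, 0.14, 0], "yaw": 0, "hand": 0}, {"xyz": [0.12, 0.14, 0], "yaw": 0, "hand": 0}]}}

```text
t: 0.6
tcp_pos: [0.3083, -0.4673, 0.2295]
ee_rot: [-0.0, 0.991, 0.134, -0.0]
force: [0.9, -0.6, -0.2]
gripper_width: 0.0127
gripper_force: 0.0
```

>>> {"op": "play_rows", "data": {"deltas": [{"xyz": [0.12, 0.14, 0], "yaw": 0, "hand": 0}, {"xyz": [0.12, 0.14, 0], "yaw": 0, "hand": 0}, {"xyz": [0.12, 0.14, 0], "yaw": 0, "hand": 0}, {"xyz": [0.12, 0.14, 0], "yaw": 0, "hand": 0}, {"xyz": [0.12, 0.14, 0], "yaw": 0, "hand": 0}]}}

```text
t: 1.1
tcp_pos: [0.4581, -0.2924, 0.2297]
ee_rot: [-0.0, 0.991, 0.134, -0.0]
force: [1.0, -0.5, -1.3]
gripper_width: -0.0001
gripper_force: 0.0
```

>>> {"op": "play_rows", "data": {"deltas": [{"xyz": [0.12, 0.155, 0], "yaw": 0, "hand": 0}, {"xyz": [0.12, 0.155, 0], "yaw": 0, "hand": 0}, {"xyz": [0.12, 0.155, 0], "yaw": 0, "hand": 0}, {"xyz": [0.12, 0.155, 0], "yaw": 0, "hand": 0}, {"xyz": [0.11, 0.145, 0], "yaw": 0, "hand": 0}]}}

```text
t: 1.6
tcp_pos: [0.6059, -0.1007, 0.2296]
ee_rot: [-0.0, 0.991, 0.134, -0.0]
force: [0.6, -0.6, 0.3]
gripper_width: 0.0006
gripper_force: 0.0
```

>>> {"op": "play_rows", "data": {"deltas": [{"xyz": [0, 0, -0.12], "yaw": 0, "hand": 0}, {"xyz": [0, 0, -0.12], "yaw": 0, "hand": 0}, {"xyz": [0, 0, -0.12], "yaw": 0, "hand": 0}, {"xyz": [0, 0, -0.08], "yaw": 0, "hand": 0}, {"xyz": [0, 0, 0], "yaw": 0, "hand": 0}]}}

```text
t: 2.1
tcp_pos: [0.6012, -0.1026, 0.1155]
ee_rot: [-0.001, 0.991, 0.134, -0.005]
force: [-0.4, 0.7, -0.1]
gripper_width: -0.0002
gripper_force: 0.0
```

```bash
python3 - <<'E'
from h import *
from cell import ctrl
o=ctrl.observe();print(o["tcp_pos"],o["force"])
w=vision.camera("wrist");p=blob(w,29,(320,200),300)
print(p,onz("wrist",*p[:2],.04))
cv2.imwrite("pics/w1.png",w)
E
```

```text
[ 0.60120609 -0.10259505  0.11553035] [-0.42649935  0.67238086 -0.09980335]
(np.float64(319.22591876208895), np.float64(251.4622823984526), np.int64(2585)) [ 0.57405246 -0.11180167  0.04      ]
```

View pics/w1.png

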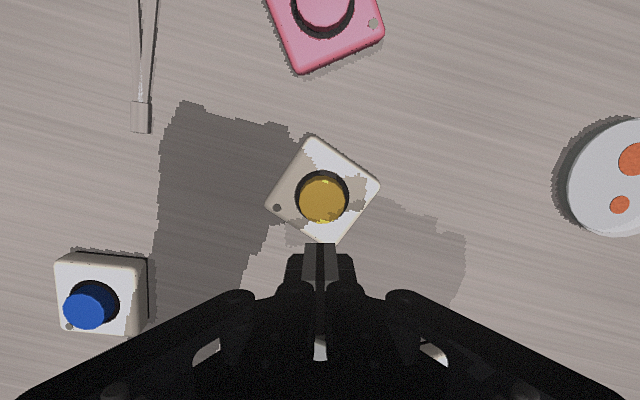

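The wrist view shows the yellow key at (323,198), just ahead of the fingertips at about (320,245). The colour blob also picked up the dark gripper, so I'll project the hand-read centre.

```bash
python3 - <<'E'
from h import *
from cell import ctrl
o=ctrl.observe();print(o["t"],o["tcp_pos"],o["ee_rot"],o["q"].round(3),o["qd"].round(3))
for u,v in((323,198),(90,310)):print(onz("wrist",u,v,.04).round(4))
c=vision.calibration("wrist");E=c["extrinsics"];p=E[:3,:3]@(o["tcp_pos"]-[0,0,.025])+E[:3,3];p=c["camera_matrix"]@(p*[1,-1,-1]);print(p[:2]/p[2])
E
```

```text
2.15 [ 0.60312774 -0.10274009  0.11787438] [-7.61240569e-04  9.90971678e-01  1.34047082e-01 -2.43574933e-03] [ 0.363  0.457 -0.325  1.766  0.173  0.952 -1.334] [ 0.004 -0.04  -0.01  -0.049 -0.002 -0.    -0.001]
[ 0.6126 -0.1038  0.04  ]
[0.4823 0.041  0.04  ]
[317.02955066 240.44775223]
```

>>> {"op": "play_rows", "data": {"deltas": [{"xyz": [0.008, 0, -0.05], "yaw": 0, "hand": 0}, {"xyz": [0, 0, -0.05], "yaw": 0, "hand": 0}, {"xyz": [0, 0, -0.05], "yaw": 0, "hand": 0}, {"xyz": [0, 0, -0.04], "yaw": 0, "hand": 0}, {"xyz": [0, 0, 0], "yaw": 0, "hand": 0}]}}

```text
t: 2.65
tcp_pos: [0.6053, -0.1028, 0.0703]
ee_rot: [-0.001, 0.991, 0.134, -0.002]
force: [-0.0, 0.4, -0.8]
gripper_width: -0.0
gripper_force: 0.0
```

```bash
python3 - <<'E'
from h import *
from cell import ctrl
o=ctrl.observe();print(o["t"],o["tcp_pos"],o["force"])
for n,r in(("wrist",None),("side",(248,328,180,250))):
    w=vision.camera(n)
    if r: w=cv2.resize(w[r[2]:r[3],r[0]:r[1]],None,fx=6,fy=6)
    cv2.imwrite(f"pics/{n}2.png",w)
w=cv2.imread("pics/wrist2.png");cv2.imwrite("pics/c2.png",np.hstack([cv2.resize(w[130:330,220:420],(400,400)),cv2.resize(cv2.imread("pics/side2.png"),(400,400))]))
E
```

```text
2.65 [ 0.60532193 -0.10276971  0.0703268 ] [-0.03369018  0.35237145 -0.84125934]
```

View pics/c2.png

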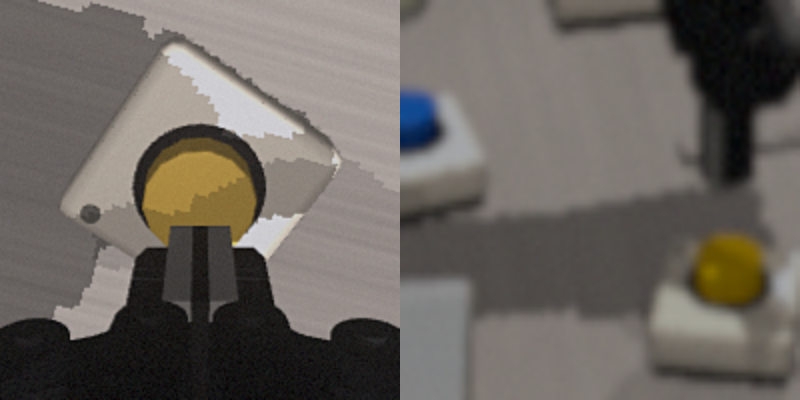

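```bash
python3 - <<'E'
from h import *
from cell import ctrl
o=ctrl.observe();print(o["t"],o["tcp_pos"])
def pj(n,P):
    c=vision.calibration(n);E=c["extrinsics"];p=c["camera_matrix"]@((E[:3,:3]@P+E[:3,3])*[1,-1,-1]);return (p[:2]/p[2]).round(1)
for z in(.04,.045,.07,.1):print(z,pj("side",np.array([.605,-.103,z])),pj("wrist",np.array([.605,-.103,z])))
for u,v in((320,225),(320,243)):
  for z in(.04,.045,.06):print(u,v,z,onz("wrist",u,v,z).round(4))
E
```

```text
2.75 [ 0.60688874 -0.10284368  0.07213613]
0.04 [312.2 224.8] [316.4 238.8]
0.045 [312.2 222.9] [316.3 242.3]
0.07 [312.2 213.2] [315.8 262.9]
0.1 [312.3 201.3] [315.  297.7]
320 225 0.04 [ 0.6134 -0.1027  0.04  ]
320 225 0.045 [ 0.6151 -0.1023  0.045 ]
320 225 0.06 [ 0.6203 -0.1008  0.06  ]
320 243 0.04 [ 0.6031 -0.1056  0.04  ]
320 243 0.045 [ 0.6051 -0.105   0.045 ]
320 243 0.06 [ 0.6112 -0.1033  0.06  ]
```

>>> {"op": "play_rows", "data": {"deltas": [{"xyz": [0.004, 0, -0.01], "yaw": 0, "hand": 0}, {"xyz": [0, 0, -0.01], "yaw": 0, "hand": 0}, {"xyz": [0, 0, -0.01], "yaw": 0, "hand": 0}, {"xyz": [0, 0, -0.01], "yaw": 0, "hand": 0}, {"xyz": [0, 0, 0], "yaw": 0, "hand": 0}]}}

```text
t: 3.25
tcp_pos: [0.6077, -0.1029, 0.0621]
ee_rot: [-0.0, 0.991, 0.134, -0.0]
force: [-0.0, -0.5, 0.1]
gripper_width: -0.0
gripper_force: 0.0
```

```bash
python3 - <<'E'
from h import *
w=vision.camera("wrist");s=vision.camera("side")
cv2.imwrite("pics/c3.png",np.hstack([cv2.resize(w[130:330,220:420],(400,400)),cv2.resize(s[190:240,290:340],(400,400),interpolation=cv2.INTER_CUBIC)]))
E
```

```text
(no output)
```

View pics/c3.png

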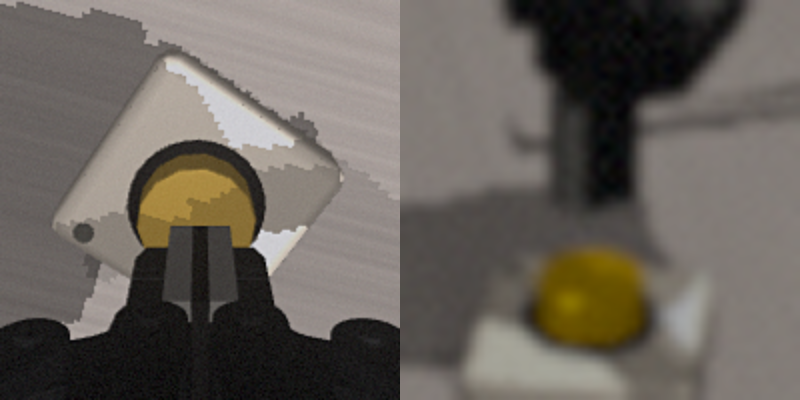

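The side view still shows a gap of about 20 mm between the fingertips and the key, and there is no force yet. So the shut tips sit higher than assumed, and I'll keep descending in small steps guided by force.

>>> {"op": "play_rows", "data": {"deltas": [{"xyz": [0, 0, -0.012], "yaw": 0, "hand": 0}, {"xyz": [0, 0, -0.012], "yaw": 0, "hand": 0}, {"xyz": [0, 0, -0.012], "yaw": 0, "hand": 0}, {"xyz": [0, 0, -0.01], "yaw": 0, "hand": 0}, {"xyz": [0, 0, 0], "yaw": 0, "hand": 0}]}}

```text
t: 3.85
tcp_pos: [0.6076, -0.1028, 0.0504]
ee_rot: [-0.0, 0.991, 0.134, -0.001]
force: [-0.4, 0.8, 1.1]
gripper_width: -0.0
gripper_force: 0.0
```

```bash
python3 - <<'E'
from h import *
from cell import ctrl
w=vision.camera("wrist");s=vision.camera("side");o=ctrl.observe();print(o["tcp_pos"],o["force"])
for v in(225,232,238,243):print(v,onz("wrist",319,v,.04).round(4),onz("wrist",319,v,o["tcp_pos"][2]).round(4))
cv2.imwrite("pics/c4.png",np.hstack([cv2.resize(w[130:330,220:420],(400,400)),cv2.resize(s[190:240,290:340],(400,400),interpolation=cv2.INTER_CUBIC)]))
E
```

```text
[ 0.60809244 -0.10288446  0.05093539] [-0.47447441  0.35242408  0.14738881]
225 [ 0.6218 -0.1003  0.04  ] [ 0.6256 -0.0992  0.0509]
232 [ 0.6183 -0.1012  0.04  ] [ 0.6224 -0.1001  0.0509]
238 [ 0.6153 -0.102   0.04  ] [ 0.6196 -0.1009  0.0509]
243 [ 0.6128 -0.1027  0.04  ] [ 0.6172 -0.1015  0.0509]
```

View pics/c4.png

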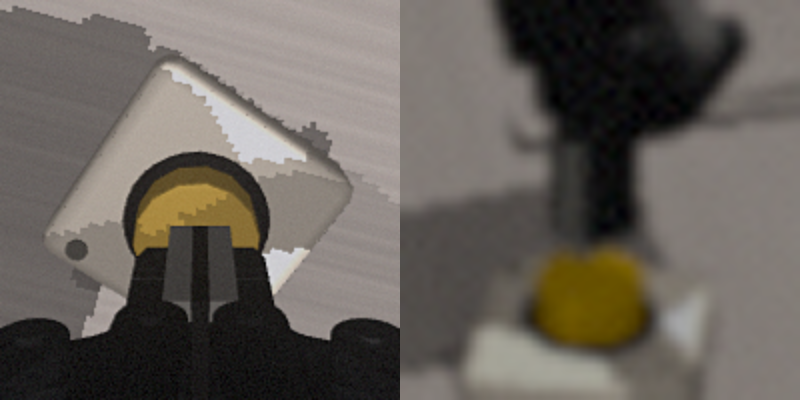

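The tips now sit just above the yellow disc (side crop about (590,250)) and centred on it. I'll keep easing down while watching the force.

>>> {"op": "play_rows", "data": {"deltas": [{"xyz": [0, 0, -0.008], "yaw": 0, "hand": 0}, {"xyz": [0, 0, -0.008], "yaw": 0, "hand": 0}, {"xyz": [0, 0, -0.008], "yaw": 0, "hand": 0}, {"xyz": [0, 0, 0], "yaw": 0, "hand": 0}, {"xyz": [0, 0, 0], "yaw": 0, "hand": 0}]}}

```text
t: 4.45
tcp_pos: [0.6081, -0.1029, 0.045]
ee_rot: [-0.0, 0.991, 0.134, -0.0]
force: [-0.5, -0.1, -0.1]
gripper_width: 0.0
gripper_force: 0.0
```

>>> {"op": "play_rows", "data": {"deltas": [{"xyz": [0, 0, -0.008], "yaw": 0, "hand": 0}, {"xyz": [0, 0, -0.004], "yaw": 0, "hand": 0}, {"xyz": [0, 0, -0.004], "yaw": 0, "hand": 0}, {"xyz": [0, 0, 0], "yaw": 0, "hand": 0}, {"xyz": [0, 0, 0], "yaw": 0, "hand": 0}]}}

```text
t: 4.95
tcp_pos: [0.6081, -0.1029, 0.041]
ee_rot: [-0.0, 0.991, 0.134, -0.0]
force: [0.2, 0.6, 0.6]
gripper_width: -0.0001
gripper_force: 0.0
```

>>> {"op": "play_rows", "data": {"deltas": [{"xyz": [0, 0, -0.004], "yaw": 0, "hand": 0}, {"xyz": [0, 0, -0.004], "yaw": 0, "hand": 0}, {"xyz": [0, 0, -0.004], "yaw": 0, "hand": 0}, {"xyz": [0, 0, 0], "yaw": 0, "hand": 0}, {"xyz": [0, 0, 0], "yaw": 0, "hand": 0}]}}

```text
t: 5.45
tcp_pos: [0.6083, -0.1029, 0.0383]
ee_rot: [0.0, 0.991, 0.134, 0.0]
force: [-1.5, 0.2, 1.2]
gripper_width: -0.0001
gripper_force: 1.0
```

>>> {"op": "play_rows", "data": {"deltas": [{"xyz": [0, 0, -0.004], "yaw": 0, "hand": 0}, {"xyz": [0, 0, -0.004], "yaw": 0, "hand": 0}, {"xyz": [0, 0, 0], "yaw": 0, "hand": 0}, {"xyz": [0, 0, 0], "yaw": 0, "hand": 0}, {"xyz": [0, 0, 0], "yaw": 0, "hand": 0}]}}

```text
t: 5.95
tcp_pos: [0.6082, -0.1029, 0.0361]
ee_rot: [0.0, 0.991, 0.134, 0.0]
force: [-1.0, 0.0, 3.1]
gripper_width: -0.0001
gripper_force: 1.3
```

Contact: 3 N at TCP z 0.036, with first touch near 0.038. The key's stop should come near 0.029.

>>> {"op": "play_rows", "data": {"deltas": [{"xyz": [0, 0, -0.004], "yaw": 0, "hand": 0}, {"xyz": [0, 0, -0.004], "yaw": 0, "hand": 0}, {"xyz": [0, 0, -0.004], "yaw": 0, "hand": 0}, {"xyz": [0, 0, -0.004], "yaw": 0, "hand": 0}, {"xyz": [0, 0, -0.004], "yaw": 0, "hand": 0}]}}

```text
t: 6.45
tcp_pos: [0.6083, -0.1029, 0.031]
ee_rot: [0.0, 0.991, 0.134, 0.0]
force: [-0.2, -0.5, 3.0]
gripper_width: 0.0
gripper_force: 1.4
```

>>> {"op": "play_rows", "data": {"deltas": [{"xyz": [0, 0, -0.004], "yaw": 0, "hand": 0}, {"xyz": [0, 0, -0.004], "yaw": 0, "hand": 0}, {"xyz": [0, 0, 0], "yaw": 0, "hand": 0}, {"xyz": [0, 0, 0], "yaw": 0, "hand": 0}, {"xyz": [0, 0, 0], "yaw": 0, "hand": 0}]}}

```text
t: 6.95
tcp_pos: [0.6082, -0.1029, 0.0293]
ee_rot: [0.0, 0.991, 0.134, 0.0]
force: [-0.9, 0.3, 4.5]
gripper_width: 0.0
gripper_force: 2.4
```

Force is rising, so the stop is near. About 2 mm more should seat it fully.

>>> {"op": "play_rows", "data": {"deltas": [{"xyz": [0, 0, -0.004], "yaw": 0, "hand": 0}, {"xyz": [0, 0, -0.004], "yaw": 0, "hand": 0}, {"xyz": [0, 0, 0], "yaw": 0, "hand": 0}, {"xyz": [0, 0, 0], "yaw": 0, "hand": 0}, {"xyz": [0, 0, 0], "yaw": 0, "hand": 0}]}}

```text
t: 7.45
tcp_pos: [0.6083, -0.103, 0.028]
ee_rot: [0.0, 0.991, 0.134, -0.0]
force: [-2.6, 0.3, 8.7]
gripper_width: 0.0
gripper_force: 4.3
```

8.7 N at 3.2 N/mm means only the rubber is giving, so the yellow key is at its stop. Lifting, then on to blue.

>>> {"op": "play_rows", "data": {"deltas": [{"xyz": [0, 0, 0.01], "yaw": 0, "hand": 0}, {"xyz": [0, 0, 0.03], "yaw": 0, "hand": 0}, {"xyz": [0, 0, 0.1], "yaw": 0, "hand": 0}, {"xyz": [0, 0, 0.1], "yaw": 0, "hand": 0}, {"xyz": [0, 0, 0.06], "yaw": 0, "hand": 0}]}}

```text
t: 7.95
tcp_pos: [0.6089, -0.1029, 0.1036]
ee_rot: [0.0, 0.991, 0.134, 0.001]
force: [0.8, 0.1, 0.4]
gripper_width: 0.0001
gripper_force: 0.0
```

>>> {"op": "play_rows", "data": {"deltas": [{"xyz": [-0.1, 0.12, 0], "yaw": 0, "hand": 0}, {"xyz": [-0.12, 0.14, 0], "yaw": 0, "hand": 0}, {"xyz": [-0.12, 0.14, 0], "yaw": 0, "hand": 0}, {"xyz": [-0.12, 0.14, 0], "yaw": 0, "hand": 0}, {"xyz": [-0.056, 0.056, 0], "yaw": 0, "hand": 0}]}}

```text
t: 8.45
tcp_pos: [0.4752, 0.05, 0.1014]
ee_rot: [-0.001, 0.991, 0.137, -0.001]
force: [0.3, -0.1, -0.7]
gripper_width: -0.0001
gripper_force: 0.0
```

>>> {"op": "play_rows", "data": {"deltas": [{"xyz": [0, 0, -0.06], "yaw": 0, "hand": 0}, {"xyz": [0, 0, -0.06], "yaw": 0, "hand": 0}, {"xyz": [0, 0, -0.06], "yaw": 0, "hand": 0}, {"xyz": [0, 0, 0], "yaw": 0, "hand": 0}, {"xyz": [0, 0, 0], "yaw": 0, "hand": 0}]}}

```text
t: 8.95
tcp_pos: [0.479, 0.0457, 0.0569]
ee_rot: [-0.0, 0.991, 0.134, -0.0]
force: [0.4, 0.3, -0.6]
gripper_width: -0.0003
gripper_force: 0.0
```

```bash
python3 - <<'E'
from h import *
from cell import ctrl
o=ctrl.observe();print(o["t"],o["tcp_pos"],o["force"])
w=vision.camera("wrist");s=vision.camera("side")
cv2.imwrite("pics/c5.png",np.hstack([cv2.resize(w[130:330,220:420],(400,400)),cv2.resize(s[165:245,245:325],(400,400),interpolation=cv2.INTER_CUBIC)]))
E
```

```text
8.95 [0.4790274  0.04573781 0.0568832 ] [ 0.36036674  0.30212298 -0.57235115]
```

View pics/c5.png

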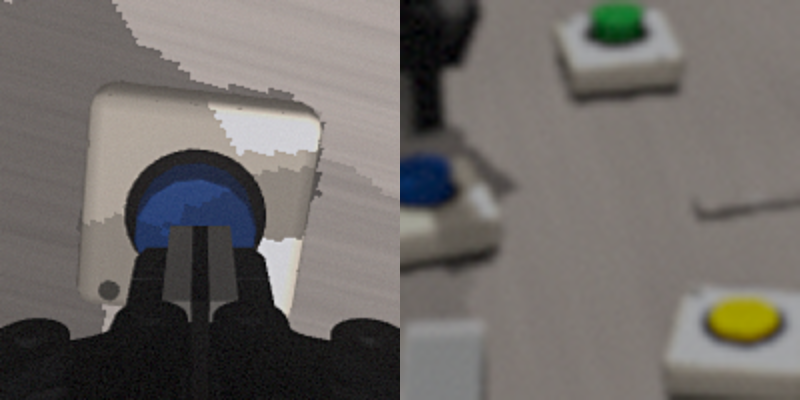

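The picture shows the yellow key low in its pod at (740,320). The blue key is centred under the tips (wrist crop about (197,225)). Pressing blue.

>>> {"op": "play_rows", "data": {"deltas": [{"xyz": [0, 0, -0.03], "yaw": 0, "hand": 0}, {"xyz": [0, 0, -0.03], "yaw": 0, "hand": 0}, {"xyz": [0, 0, -0.008], "yaw": 0, "hand": 0}, {"xyz": [0, 0, -0.008], "yaw": 0, "hand": 0}, {"xyz": [0, 0, -0.004], "yaw": 0, "hand": 0}]}}

```text
t: 9.55
tcp_pos: [0.4785, 0.0459, 0.0368]
ee_rot: [0.0, 0.991, 0.134, -0.001]
force: [-1.5, -0.7, 1.8]
gripper_width: 0.0001
gripper_force: 1.4
```

>>> {"op": "play_rows", "data": {"deltas": [{"xyz": [0, 0, -0.005], "yaw": 0, "hand": 0}, {"xyz": [0, 0, -0.005], "yaw": 0, "hand": 0}, {"xyz": [0, 0, -0.005], "yaw": 0, "hand": 0}, {"xyz": [0, 0, -0.005], "yaw": 0, "hand": 0}, {"xyz": [0, 0, 0], "yaw": 0, "hand": 0}]}}

```text
t: 10.05
tcp_pos: [0.4791, 0.0461, 0.032]
ee_rot: [-0.0, 0.991, 0.134, -0.0]
force: [-2.2, -0.5, 2.1]
gripper_width: 0.0
gripper_force: 1.2
```

>>> {"op": "play_rows", "data": {"deltas": [{"xyz": [0, 0, -0.004], "yaw": 0, "hand": 0}, {"xyz": [0, 0, -0.004], "yaw": 0, "hand": 0}, {"xyz": [0, 0, 0], "yaw": 0, "hand": 0}, {"xyz": [0, 0, 0], "yaw": 0, "hand": 0}, {"xyz": [0, 0, 0], "yaw": 0, "hand": 0}]}}

```text
t: 10.55
tcp_pos: [0.4792, 0.0461, 0.0301]
ee_rot: [-0.0, 0.991, 0.134, 0.0]
force: [-0.9, -0.8, 2.5]
gripper_width: 0.0001
gripper_force: 1.2
```

>>> {"op": "play_rows", "data": {"deltas": [{"xyz": [0, 0, -0.004], "yaw": 0, "hand": 0}, {"xyz": [0, 0, -0.004], "yaw": 0, "hand": 0}, {"xyz": [0, 0, 0], "yaw": 0, "hand": 0}, {"xyz": [0, 0, 0], "yaw": 0, "hand": 0}, {"xyz": [0, 0, 0], "yaw": 0, "hand": 0}]}}

```text
t: 11.05
tcp_pos: [0.4793, 0.0461, 0.0285]
ee_rot: [0.0, 0.991, 0.134, -0.0]
force: [-2.9, -0.6, 7.3]
gripper_width: 0.0001
gripper_force: 3.5
```

Force is 7.3 N, well above the friction, so blue is at its stop. Lift and go to green.

>>> {"op": "play_rows", "data": {"deltas": [{"xyz": [0, 0, 0.01], "yaw": 0, "hand": 0}, {"xyz": [0, 0, 0.03], "yaw": 0, "hand": 0}, {"xyz": [0, 0, 0.1], "yaw": 0, "hand": 0}, {"xyz": [0, 0, 0.1], "yaw": 0, "hand": 0}, {"xyz": [0, 0, 0.06], "yaw": 0, "hand": 0}]}}

```text
t: 11.55
tcp_pos: [0.481, 0.0466, 0.1052]
ee_rot: [-0.0, 0.991, 0.134, 0.002]
force: [0.3, -0.3, -0.7]
gripper_width: -0.0002
gripper_force: 0.0
```

>>> {"op": "play_rows", "data": {"deltas": [{"xyz": [0.1, 0.13, 0], "yaw": 0, "hand": 0}, {"xyz": [0.11, 0.14, 0], "yaw": 0, "hand": 0}, {"xyz": [0.11, 0.14, 0], "yaw": 0, "hand": 0}, {"xyz": [0.11, 0.14, 0], "yaw": 0, "hand": 0}, {"xyz": [0.056, 0.074, 0], "yaw": 0, "hand": 0}]}}

```text
t: 12.05
tcp_pos: [0.6031, 0.2071, 0.104]
ee_rot: [-0.002, 0.991, 0.135, 0.002]
force: [-0.5, 0.8, 1.7]
gripper_width: 0.0001
gripper_force: 0.0
```

>>> {"op": "play_rows", "data": {"deltas": [{"xyz": [0, 0, -0.06], "yaw": 0, "hand": 0}, {"xyz": [0, 0, -0.06], "yaw": 0, "hand": 0}, {"xyz": [0, 0, -0.06], "yaw": 0, "hand": 0}, {"xyz": [0, 0, 0], "yaw": 0, "hand": 0}, {"xyz": [0, 0, 0], "yaw": 0, "hand": 0}]}}

```text
t: 12.55
tcp_pos: [0.5995, 0.2002, 0.0568]
ee_rot: [0.001, 0.991, 0.133, -0.001]
force: [-0.7, 0.2, -0.1]
gripper_width: 0.0003
gripper_force: 0.0
```

```bash
python3 - <<'E'
from h import *
from cell import ctrl
o=ctrl.observe();print(o["t"],o["tcp_pos"],o["force"])
w=vision.camera("wrist");s=vision.camera("side")
cv2.imwrite("pics/c6.png",np.hstack([cv2.resize(w[130:330,220:420],(400,400)),cv2.resize(s[145:225,225:305],(400,400),interpolation=cv2.INTER_CUBIC)]))
E
```

```text
12.55 [0.59953469 0.20022646 0.05681757] [-0.66119679  0.24777743 -0.1090029 ]
```

View pics/c6.png

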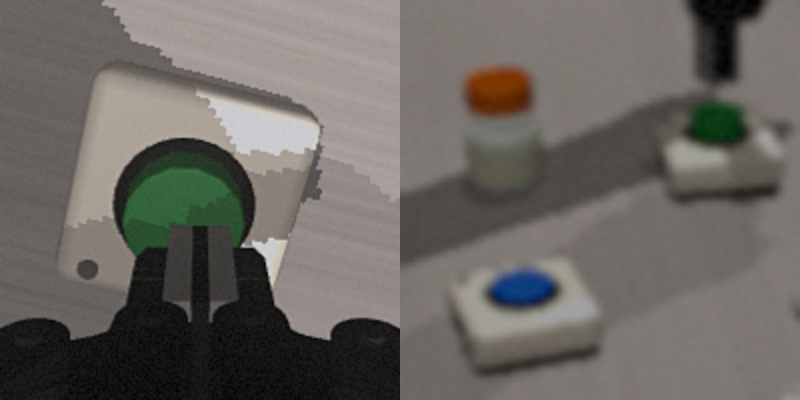

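Blue is now low at (523,287) in the crop. Green sits slightly left of and ahead of the tips (wrist crop (185,215)), so I'll nudge +2 mm in x and y and press.

>>> {"op": "play_rows", "data": {"deltas": [{"xyz": [0.008, 0.008, 0], "yaw": 0, "hand": 0}, {"xyz": [0, 0, -0.03], "yaw": 0, "hand": 0}, {"xyz": [0, 0, -0.03], "yaw": 0, "hand": 0}, {"xyz": [0, 0, -0.008], "yaw": 0, "hand": 0}, {"xyz": [0, 0, -0.008], "yaw": 0, "hand": 0}]}}

```text
t: 13.15
tcp_pos: [0.6019, 0.2038, 0.0383]
ee_rot: [0.0, 0.991, 0.134, -0.001]
force: [-2.0, -0.5, 2.4]
gripper_width: -0.0003
gripper_force: 1.1
```

>>> {"op": "play_rows", "data": {"deltas": [{"xyz": [0, 0, -0.005], "yaw": 0, "hand": 0}, {"xyz": [0, 0, -0.005], "yaw": 0, "hand": 0}, {"xyz": [0, 0, -0.005], "yaw": 0, "hand": 0}, {"xyz": [0, 0, -0.005], "yaw": 0, "hand": 0}, {"xyz": [0, 0, -0.004], "yaw": 0, "hand": 0}]}}

```text
t: 13.65
tcp_pos: [0.6025, 0.204, 0.0331]
ee_rot: [0.0, 0.991, 0.134, -0.0]
force: [-2.3, -0.5, 2.4]
gripper_width: 0.0004
gripper_force: 1.4
```

>>> {"op": "play_rows", "data": {"deltas": [{"xyz": [0, 0, -0.004], "yaw": 0, "hand": 0}, {"xyz": [0, 0, -0.004], "yaw": 0, "hand": 0}, {"xyz": [0, 0, 0], "yaw": 0, "hand": 0}, {"xyz": [0, 0, 0], "yaw": 0, "hand": 0}, {"xyz": [0, 0, 0], "yaw": 0, "hand": 0}]}}

```text
t: 14.15
tcp_pos: [0.603, 0.2043, 0.0311]
ee_rot: [-0.0, 0.991, 0.134, 0.0]
force: [-1.7, -1.1, 1.9]
gripper_width: -0.0001
gripper_force: 0.9
```

>>> {"op": "play_rows", "data": {"deltas": [{"xyz": [0, 0, -0.004], "yaw": 0, "hand": 0}, {"xyz": [0, 0, -0.004], "yaw": 0, "hand": 0}, {"xyz": [0, 0, -0.003], "yaw": 0, "hand": 0}, {"xyz": [0, 0, 0], "yaw": 0, "hand": 0}, {"xyz": [0, 0, 0], "yaw": 0, "hand": 0}]}}

```text
t: 14.65
tcp_pos: [0.603, 0.2043, 0.0291]
ee_rot: [-0.0, 0.991, 0.134, 0.0]
force: [-3.0, -1.4, 5.6]
gripper_width: 0.0002
gripper_force: 2.8
```

>>> {"op": "play_rows", "data": {"deltas": [{"xyz": [0, 0, -0.004], "yaw": 0, "hand": 0}, {"xyz": [0, 0, -0.002], "yaw": 0, "hand": 0}, {"xyz": [0, 0, 0], "yaw": 0, "hand": 0}, {"xyz": [0, 0, 0], "yaw": 0, "hand": 0}, {"xyz": [0, 0, 0], "yaw": 0, "hand": 0}]}}

```text
t: 15.15
tcp_pos: [0.6031, 0.2043, 0.0281]
ee_rot: [0.0, 0.991, 0.134, 0.0]
force: [-2.1, -1.4, 8.7]
gripper_width: -0.0002
gripper_force: 4.2
```

Green is home at 8.7 N. Lift clear and check.

>>> {"op": "play_rows", "data": {"deltas": [{"xyz": [0, 0, 0.01], "yaw": 0, "hand": 0}, {"xyz": [0, 0, 0.03], "yaw": 0, "hand": 0}, {"xyz": [0, 0, 0.12], "yaw": 0, "hand": 0}, {"xyz": [0, 0, 0.15], "yaw": 0, "hand": 0}, {"xyz": [0, 0, 0.15], "yaw": 0, "hand": 0}]}}

```text
t: 15.65
tcp_pos: [0.6025, 0.204, 0.1424]
ee_rot: [-0.0, 0.991, 0.134, -0.0]
force: [0.9, 0.1, -0.4]
gripper_width: -0.0001
gripper_force: 0.0
```

>>> {"op": "play_rows", "data": {"deltas": [{"xyz": [0, 0, 0.15], "yaw": 0, "hand": 0}, {"xyz": [0, 0, 0.1], "yaw": 0, "hand": 0}, {"xyz": [0, 0, 0], "yaw": 0, "hand": 0}, {"xyz": [0, 0, 0], "yaw": 0, "hand": 0}, {"xyz": [0, 0, 0], "yaw": 0, "hand": 0}]}}

```text
t: 16.15
tcp_pos: [0.6016, 0.2035, 0.2024]
ee_rot: [0.0, 0.991, 0.134, -0.001]
force: [0.1, -0.3, -0.1]
gripper_width: 0.0001
gripper_force: 0.0
```

```bash
python3 - <<'E'
from h import *
from cell import ctrl
o=ctrl.observe();print(o["t"],o["tcp_pos"],o["force"])
s=vision.camera("side")
cv2.imwrite("pics/c7.png",cv2.resize(s[150:310,220:400],None,fx=3.7,fy=3.7,interpolation=cv2.INTER_CUBIC))
E
```

```text
16.15 [0.60160986 0.20348212 0.20237164] [ 0.11504611 -0.34706512 -0.11226628]
```

View pics/c7.png

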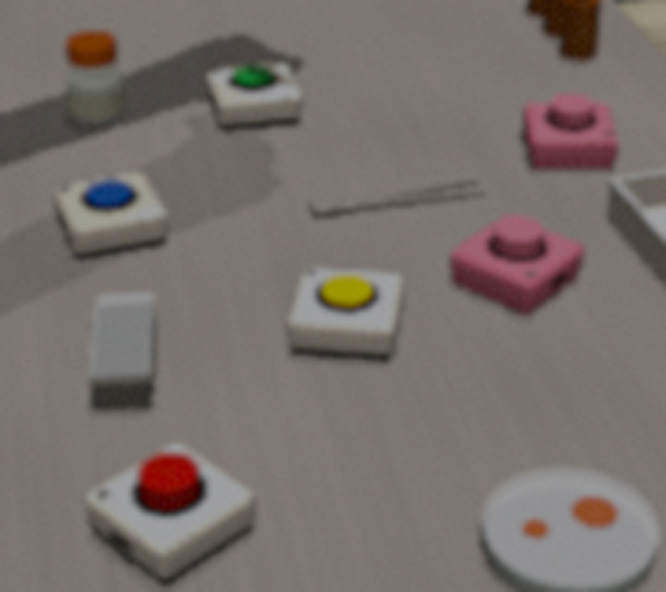

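The yellow (347,292), blue (109,195) and green (253,76) keys are all down. Red (168,482) still stands up, and the pods and other things look unmoved.

```bash
python3 -c "
from cell import ctrl
print(ctrl.hand_in())"
```

```text
the job is handed in; nothing more can be done
None
```

I pressed yellow, blue and green fully home in that order, each with under 9 N, left the red key up and the arm clear of everything, and handed the job in at about 16 s; no verdict was returned.

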